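Tighten the cover ring of a watch test chamber with a pin spanner

TASK

Tighten the brass ring of the watch test chamber: take the blue-handled pin spanner from its wooden rest, engage both of its pins well down in the two holes of the ring, and turn the ring clockwise (seen from above) until its white pointer lines up with the red line on the chamber. The ring may only be turned with both pins in its holes. Then lay the spanner back across its rest, handle up, and leave the jar, the parts tray and the wooden case where they are.

Things in the scene. Friction and masses are not known exactly. Their poses are not given: they have to be found in the camera images.
- spanner_grip (a point): Pin spanner, loose, about 0.25 kg. Point: centre of its blue upright handle; x along the steel cross bar, z up. The handle is a blade 40 mm along x, 16 mm thick along y (grasp across the 16 mm), 54 mm tall (27 mm either way of the point). Cross bar 124 x 22 x 10 mm (x, y, z), underside 41 mm below the point; a low collar, 20 mm diameter, joins it to the handle.
- pin_a (a point): Tip of the spanner's pin at +x: 42 mm along x from the handle's centre, 57 mm below it. Both pins are alike (either may go in either hole): steel, 8 mm diameter, 84 mm apart, 16 mm long below the bar's underside, the last 5 mm tapering to 4 mm. Axes as the spanner's.
- pin_b (a point): Tip of the spanner's pin at -x: 42 mm the other way along x and 57 mm below the handle's centre; axes as the spanner's.
- cover_ring (a joint): Angle of the brass ring (rad), growing as it turns clockwise seen from above. 0 = white pointer at the red line; it starts 0.65 to 1.15 short (negative), turns stiffly (0.22 N m), stays where left, and has a stop 0.5 past the line. Ring: outer diameter 112 mm, inner 56 mm, 18 mm thick, top 88 mm above the bench. Pins have 2 mm play all round in its holes: about 0.05 rad either way.
- hole_a (a point): Centre of the mouth of one of the ring's two holes, on the ring's flat top, 88 mm above the bench and 42 mm from the ring's axis; hole 12 mm diameter, 18 mm deep, with nothing beneath but the chamber. With the spanner's bar lying on the ring the pins are 16 mm deep. Axes turn with the ring; z up.
- hole_b (a point): The mouth of the other hole, diametrically opposite (84 mm from the first). The ring's axis is half-way between the two.
- pointer (a point): Middle of the white pointer stripe on the ring's top, 16 x 7 mm, 47.5 mm from the ring's axis, at right angles to the line of the two holes.
- red_line (a point): Middle of the red line, 17 x 7 mm, on the light grey flange (144 mm diameter, top 70 mm above the bench) under the ring, 64 mm from the ring's axis. The chamber is fixed to the bench; a small gauge sticks out to 115 mm from its axis on the side away from the red line, below 45 mm height.
- rest_top (a point): Wooden rest of the spanner, fixed: base 126 x 60 mm with two upright walls, 12 mm thick, 52 mm wide along y, centred 55 mm either side along x, tops 45 mm above the bench; the pins hang in the gap between. Point: midway between the walls at the height of their tops; x runs from wall to wall. The spanner's bar lies along x over both walls, at the start too.
- jar_mid (a point): Middle of a glass jar with a steel lid, 76 mm diameter, 75 mm high: leave alone.
- parts_tray_mid (a point): Middle of a grey open parts tray 110 x 80 x 30 mm: leave alone.
- wood_case_mid (a point): Middle of a closed wooden case 90 x 60 x 40 mm: leave alone.

How it is judged:
By the outcome, as a careful person would: the job done as asked, in the order asked, and still so for the second after the job is handed in, with the robot touching nothing.
It also fails if it takes over 61 s, if anything falls off the work surface, if the arm or the gripper's body presses on something with over 40 N, if the wrist force passes 120 N, or if a joint passes its speed limit or range.

ROBOT

A 6-joint arm with a two-finger parallel gripper is mounted at the origin on the work surface. World frame = base frame: x ahead of the robot, y to its left, z up, the work surface at z = 0. Lengths are in mm, angles in rad, forces in N, time in s.
With the tool pointing down it reaches from about 350 to 975 mm from the base axis. Payload 4.9 kg.
Tool frame: the origin (TCP) lies midway between the tips of the shut fingers; the grasp point (between the pads) lies 19 mm behind it; z points along the fingers, y is the direction in which the jaws open and shut (so a half turn about z gives the same grasp; the last joint's range is limited). The gripper opens to 85 mm and grips with 20 to 120 N. Pads are 22 mm wide; open, the fingers measure 114 mm over their backs; the gripper's body (76 mm by 85 mm) begins 54 mm behind the grasp point. The pads swing forward as they close: fully open they stand 13 mm farther back than shut.
Start: joints at [-1.307, 0.053, 1.613, -0, 1.476, -0.119], TCP at [233.443, -579.746, 231.304] pointing down, gripper open.
Joint ranges: [-3.01, 3.01], [-1.01, 2.22], [0.06, 2.58], [-1.02, 4.17], [0.09, 2.62], [-3.14, 3.14]. Speed limits (rad/s): [2.57, 2.57, 3.14, 3.14, 3.14, 3.14].

INTERFACE

Orientations are given as a unit quaternion [w, x, y, z].
In Python, from rig import r, kin, get_image, camera_params, order gives the robot as it stands. The module is installed in compiled form; this text tells all that it offers. Calls block until the motion is done:
- r.move_to(position, orientation): joint-space move of the TCP to a pose.
- r.move_l(position, frame=None, velocity=150, threshold=None): straight line of the TCP; frame=None keeps the orientation; velocity is the mean speed in mm/s. With threshold (N) it stops when the force on the tool has changed by that much, and returns True; else False.
- r.move_joints(angles): joint-space move.
- r.command_gripper(opening): finger opening in mm; the grip force is fixed at half the most; returns when the fingers have stopped.
- r.hold(seconds).
- kin.ik(position, orientation): joint angles nearest the present ones, or None.
- get_image(name): name is "side" or "top" or "wrist"; returns the picture (480x640x3 uint8, red, green, blue); there is no depth.
- camera_params(name): a dict with "vertical_fov" (degrees; the focal length in pixels is half the picture's height over the tangent of half this angle, whatever the lens; pixels are square), "cx", "cy" (the principal point, pixels), "R" (3x3) and "t" (3): a world point X has camera coordinates R X + t. Camera axes: x right, y down, z forward; pixel columns grow to the right and rows downward; lengths in mm; the calibration is good to about 2 mm. A picture is of the moment at which its call begins: read the wrist's pose just before it. camera_params takes no time and is no camera call; for the wrist camera it gives the pose at the moment of the call.
A pose or a line that the arm cannot do raises r.MotionError and nothing moves.
- order.close_job(): hands the job in, once; it reports no verdict.
Readings, each from a call of its own:
- r.read_time(): time.
- r.read_joint_pos(): joint angles.
- r.read_qd(): joint speeds.
- r.read_effort(): joint torques, N m.
- r.read_eef_pos(): TCP position.
- r.read_tool_rot(): TCP orientation.
- r.read_contact_force(): force on the tool from outside, world axes, zero at the start.
- r.read_torque(): the same for the moment, N m.
- r.read_finger_gap(): finger opening in mm.
Only numpy, scipy, OpenCV 4.12 (cv2) and the standard library are available. Lean on these libraries where they do the work, as an engineer would, in place of code of your own. Each camera call takes 0.05 s, during which the arm holds its last target.

## Working session

There is one attempt and no reset: what is moved stays moved. The work goes in short steps, each a Python script; the robot and the scene stay as the last script left them, time stands still between calls to the robot, and variables do not carry over. Pictures are saved under pics/ and viewed, and the job is handed in when it is done.

```bash
mkdir -p pics; python3 - <<'E'
from rig import r,kin,get_image,camera_params,order
import cv2
for n in("side","top","wrist"):
    p=camera_params(n);print(n,p)
    cv2.imwrite(f"pics/{n}0.png",get_image(n)[:,:,::-1])
print(r.read_time(),r.read_tool_rot(),r.read_finger_gap())
E
```

```text
side {'vertical_fov': 52.68050658826711, 'cx': 315.5705354223286, 'cy': 235.3818785526015, 'R': array([[ 0.91963511, -0.39258639,  0.01213242],
       [-0.27287451, -0.66081707, -0.69918546],
       [ 0.282508  ,  0.63968487, -0.71483739]]), 't': array([-547.51256372,  213.72111915,  831.43949498])}
top {'vertical_fov': 44.90909222519628, 'cx': 326.41992015382397, 'cy': 226.6090668576797, 'R': array([[-0.02853624, -0.99955148,  0.00908387],
       [-0.98769764,  0.02679772, -0.15406249],
       [ 0.15374996, -0.01336848, -0.98801935]]), 't': array([   5.48338229,  614.2654337 , 1017.9592286 ])}
wrist {'vertical_fov': 67.76476339837058, 'cx': 316.47695313716815, 'cy': 235.97542490679206, 'R': array([[ 0.37448089, -0.92723304, -0.00171865],
       [-0.87969888, -0.35586794,  0.31541701],
       [-0.29307668, -0.11660575, -0.94895161]]), 't': array([-624.99118075,  -42.73490162,  382.11227277])}
0.15 [-8.08438224e-04  9.81736526e-01  1.90243889e-01 -5.06769088e-05] 85.16176627155104
```

View pics/top0.png

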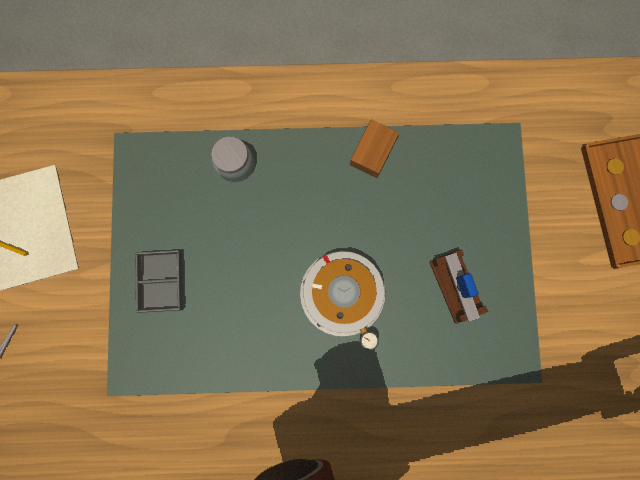

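View pics/side0.png

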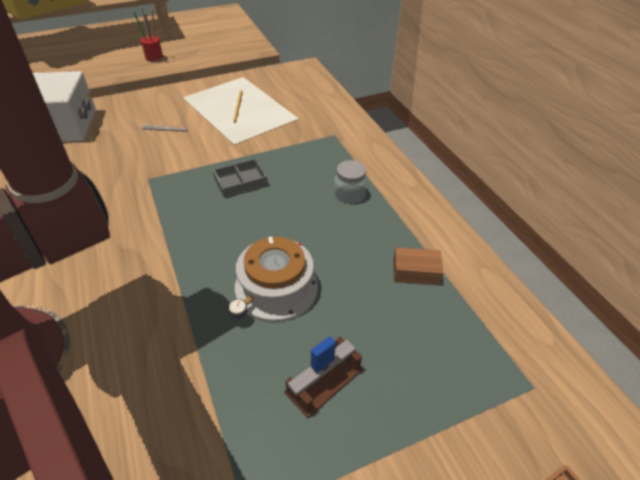

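View pics/wrist0.png

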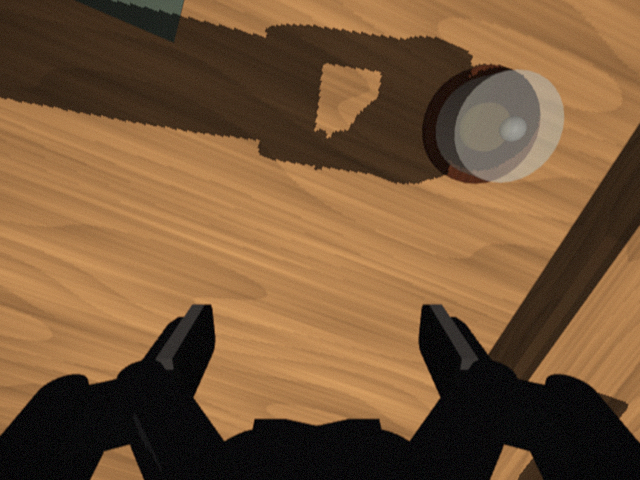

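The top view shows the ring at about (342,292) px with holes at (348,268) and (340,316). The pointer is at (317,287), the red line at (327,259) and the blue handle at (467,285). The jar, tray and case are well clear. Next I'll get coarse positions from this view.

```bash
cat > h.py <<'E'
import numpy as np,cv2
from rig import r,kin,get_image,camera_params,order
def ray(p,uv):
    f=240/np.tan(np.radians(p["vertical_fov"]/2))
    d=np.array([(uv[0]-p["cx"])/f,(uv[1]-p["cy"])/f,1.])
    R=np.array(p["R"]);t=np.array(p["t"])
    return -R.T@t,R.T@d
def onz(p,uv,z):
    c,d=ray(p,uv);return c+d*(z-c[2])/d[2]
def tri(*prs):
    A=0;b=0
    for p,uv in prs:
        c,d=ray(p,uv);d=d/np.linalg.norm(d);M=np.eye(3)-np.outer(d,d);A=A+M;b=b+M@c
    return np.linalg.solve(A,b)
def proj(p,X):
    f=240/np.tan(np.radians(p["vertical_fov"]/2))
    c=np.array(p["R"])@X+np.array(p["t"]);return np.array([p["cx"]+f*c[0]/c[2],p["cy"]+f*c[1]/c[2]])
def blob(m,n=1):
    k,l,s,c=cv2.connectedComponentsWithStats(m.astype(np.uint8))
    o=np.argsort(-s[1:,4])[:n]+1
    return [(c[i].round(1),s[i,4],(l==i)) for i in o]
def quat(yaw): # tool down, tool y axis at world angle yaw+90 => tool x along yaw
    # R=[x=(c,s,0), y=(s,-c,0), z=(0,0,-1)]
    return np.array([0,np.cos(yaw/2),np.sin(yaw/2),0.])
def snap(n,name):
    p=camera_params(n);im=get_image(n);cv2.imwrite(f"pics/{name}.png",im[:,:,::-1]);return p,im
E
python3 - <<'E'
from h import *
T=camera_params("top");S=camera_params("side")
t=cv2.imread("pics/top0.png").astype(int);s=cv2.imread("pics/side0.png").astype(int)
def blue(i):return (i[...,0]>i[...,2]+60)&(i[...,0]>90)
bt=blob(blue(t),2);bs=blob(blue(s),2);print([x[:2] for x in bt+bs])
print("handle tri",tri((T,bt[0][0]),(S,bs[0][0])))
for nm,uv,z in[("h1",(348,268),88),("h2",(340,316),88),("ptr",(317,287),88),("red",(327,259),70),("barA",(447,257),51),("barB",(474,317),51),("jar",(230,154),75),("case",(375,148),40),("tray",(160,280),30)]:
    print(nm,onz(T,uv,z).round(1))
q=kin.ik([450,-200,300],quat(0));print(q,kin.ik([450,-100,300],quat(1.57)))
E
```

```text
[(array([470. , 284.7]), np.int32(202)), (array([322.6, 346.5]), np.int32(235))]
handle tri [ 497.71449492 -252.40037038  110.00548439]
h1 [533.8 -46.6  88. ]
h2 [451.4 -30.   88. ]
ptr [502.3   8.3  88. ]
red [552.3 -10.7  70. ]
barA [ 551.8 -229.1   51. ]
barB [ 442.8 -270.9   51. ]
jar [748.3 160.3  75. ]
case [ 763.1 -107.8   40. ]
tray [526.1 296.2  30. ]
[-5.69477760e-01 -3.02564514e-01  1.82406598e+00 -4.44089210e-16
  1.62009119e+00  1.00131857e+00] [-3.80334636e-01 -3.84787560e-01  1.88706890e+00 -4.44089210e-16
  1.63931131e+00 -3.79538309e-01]
```

```bash
python3 - <<'E'
from h import *
W=camera_params("wrist");c=-W["R"].T@W["t"]
x=np.array(r.read_eef_pos());yaw=.383
M=np.array([[np.cos(yaw),np.sin(yaw),0],[np.sin(yaw),-np.cos(yaw),0],[0,0,-1]])
print("cam in tool",M.T@(c-x),"fwd",M.T@W["R"][2],"right",M.T@W["R"][0])
# place TCP so that target at image (316,150) 
def tcp_for(tgt,yaw,z,uv=(316,170)):
    M=np.array([[np.cos(yaw),np.sin(yaw),0],[np.sin(yaw),-np.cos(yaw),0],[0,0,-1]])
    ct=np.array([np.cos(.383)*(c-x)[0]+np.sin(.383)*(c-x)[1],np.sin(.383)*(c-x)[0]-np.cos(.383)*(c-x)[1],-(c-x)[2]])
    M0=np.array([[np.cos(.383),np.sin(.383),0],[np.sin(.383),-np.cos(.383),0],[0,0,-1]])
    d=M@(M0.T@ray(W,uv)[1]); cam=M@ct
    s=(tgt[2]-(z+cam[2]))/d[2]
    return tgt-(cam+d*s)+np.array([0,0,0])
for yaw in(.367,.367+np.pi):
  for tgt in([497,-250,86.],[493,-38,88.]):
    p=tcp_for(np.array(tgt),yaw,230);print(yaw,p,kin.ik(p,quat(yaw)))
E
```

```text
cam in tool [  80.54297156    1.09644682 -144.83155213] fwd [-0.31544791 -0.00112216  0.94894223] right [8.37637476e-04 9.99998582e-01 1.46097928e-03]
0.367 [ 459.25186492 -264.16230667  230.        ] [-6.62498898e-01 -1.76097590e-01  1.83384923e+00 -4.44089210e-16
  1.48384102e+00  5.41297428e-01]
0.367 [454.98994934 -52.25727161 230.        ] [-2.77085337e-01 -3.65176915e-01  1.98716597e+00 -4.44089210e-16
  1.51960360e+00  9.26710989e-01]
3.508592653589793 [ 534.74813508 -235.83769333  230.        ] [-5.42667711e-01 -4.22205101e-02  1.71035530e+00 -4.44089210e-16
  1.47345787e+00 -2.48046404e+00]
3.508592653589793 [531.01005066 -23.74272839 230.        ] [-1.84734253e-01 -1.71735556e-01  1.83002429e+00 -4.44089210e-16
  1.48330392e+00 -2.12253058e+00]
```

```bash
python3 - <<'E'
from h import *
import json
for nm,p in(("wr",[455,-52,230]),("ws",[459,-264,230])):
    r.move_to(p,quat(.367));r.hold(.15)
    P,im=snap("wrist",nm)
    json.dump({k:np.asarray(v).tolist() for k,v in P.items()},open(nm+".json","w"))
snap("top","top1")
print(r.read_time(),r.read_eef_pos())
E
```

```text
3.5167 [ 459.37303874 -262.76902414  230.18263263]
```

View pics/wr.png

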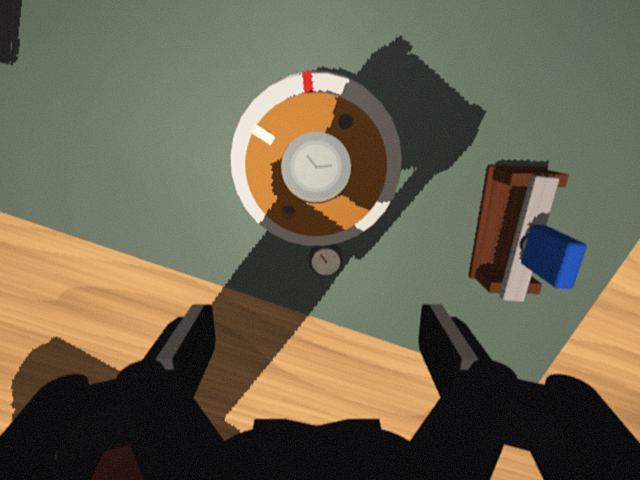

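View pics/ws.png

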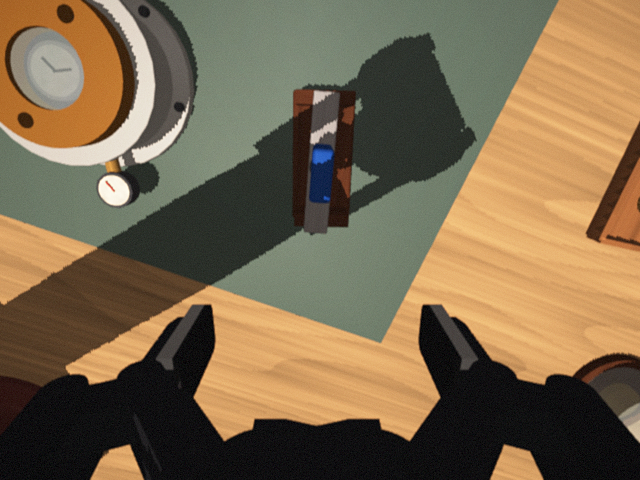

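The ring view shows the axis at about (316,166), holes at (345,121) and (289,210), the pointer at (263,133) and the red line at (308,82). In the spanner view the handle is at about (321,174) and the bar runs from (326,92) to (316,233). Next I'll measure these precisely.

```bash
python3 - <<'E'
from h import *
import json
for nm in("wr","ws"):
    P=json.load(open(nm+".json"));P={k:np.array(v) for k,v in P.items()}
    im=cv2.imread(f"pics/{nm}.png");i=im.astype(int);b,g,rr=i[...,0],i[...,1],i[...,2]
    sub=np.zeros(b.shape,bool)
    if nm=="wr":
        sub[60:255,225:410]=1
        hsv=cv2.cvtColor(im,cv2.COLOR_BGR2HSV)
        br=sub&(hsv[...,0]>8)&(hsv[...,0]<25)&(hsv[...,1]>150)&(hsv[...,2]>50)
        m=np.zeros(b.shape,np.uint8)
        x=blob(br,1)[0];print("brass",x[:2])
        cs,_=cv2.findContours(x[2].astype(np.uint8),cv2.RETR_EXTERNAL,cv2.CHAIN_APPROX_NONE)
        pts=max(cs,key=len)[:,0,:]
        W=np.array([onz(P,q,88.)[:2] for q in pts])
        # circle fit, robust
        from scipy.optimize import least_squares
        s=least_squares(lambda v:np.hypot(W[:,0]-v[0],W[:,1]-v[1])-v[2],[493,-38,56],loss="soft_l1",f_scale=.5)
        print("ring circle",s.x, np.abs(s.fun).mean())
        dk=sub&(hsv[...,2]<45);
        H=[]
        for c,a,_ in blob(dk,6):
            w=onz(P,c,88.);print("dark",c,a,w.round(1),np.hypot(*(w[:2]-s.x[:2])))
        rd=blob(sub&(rr>150)&(g<80)&(b<80),1)[0];w=onz(P,rd[0],70.);print("red",rd[:2],w,np.arctan2(*(w[:2]-s.x[:2])[::-1]),np.hypot(*(w[:2]-s.x[:2])))
        s2=np.zeros_like(sub);s2[118:150,248:278]=1
        wh=blob(s2&(b>150)&(g>150),1)[0];w=onz(P,wh[0],88.);print("ptr",wh[:2],w,np.arctan2(*(w[:2]-s.x[:2])[::-1]),np.hypot(*(w[:2]-s.x[:2])))
    else:
        bl=blob((b>rr+50)&(b>g+30),1)[0]
        u,v=np.where(bl[2])[::-1];print("blue",bl[:2],u.min(),u.max(),v.min(),v.max())
        cv2.imwrite("pics/ws_crop.png",cv2.resize(im[70:250,260:390],None,fx=4.4/1.4,fy=4.4/1.4,interpolation=cv2.INTER_NEAREST))
    cv2.imwrite("pics/wr_crop.png",cv2.resize(cv2.imread("pics/wr.png")[65:250,225:410],(592,592),interpolation=cv2.INTER_NEAREST))
E
```

```text
brass (array([316.5, 163.7]), np.int32(11144))
ring circle [494.38039686 -37.99669012  55.40156546] 1.2538945130379975
dark [325.4 248.8] 164 [433.5 -70.2  88. ] 68.81262515919933
dark [344.4 121.3] 138 [535.5 -45.7  88. ] 41.80212452137462
dark [289.  209.2] 61 [455.2 -29.4  88. ] 40.1090067130609
dark [374.8 224.6] 26 [ 468.5 -100.8   88. ] 67.97715835217275
dark [363.7 233.9] 15 [457.6 -95.4  88. ] 68.18565485686497
dark [290.9 244.9] 14 [426.3 -41.4  88. ] 68.16881562409183
red (array([307.2,  81.2]), np.int32(160)) [553.02798622  -8.26135945  70.        ] 0.4692455177460261 65.75507301940716
ptr (array([258.6, 130.9]), np.int32(378)) [505.25215264  13.34206788  88.        ] 1.3621142142262548 52.47726314166121
blue (array([321.1, 173.5]), np.int32(1088)) 310 333 145 201
```

View pics/ws_crop.png

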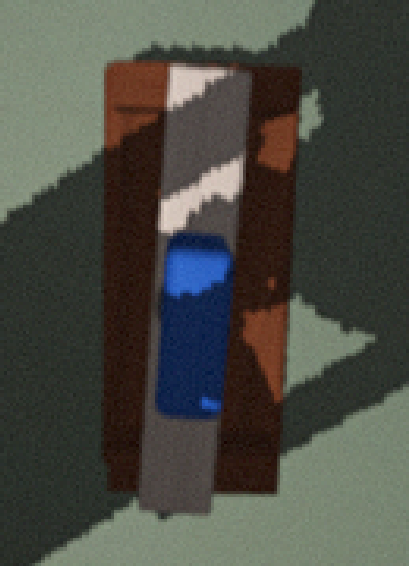

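View pics/wr_crop.png

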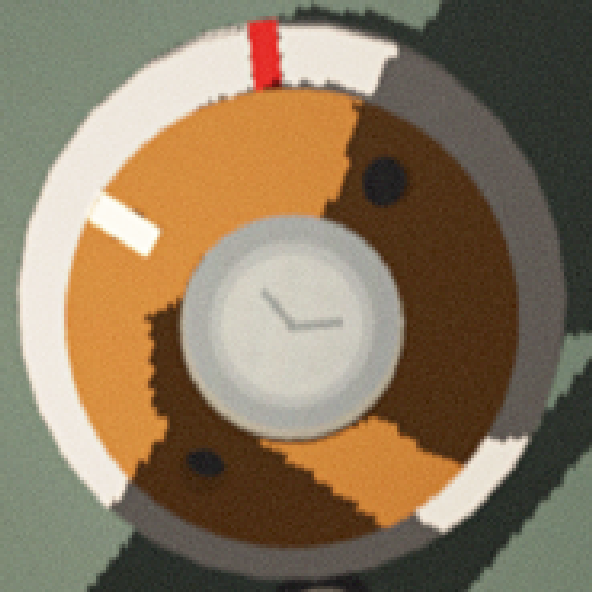

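```bash
python3 - <<'E'
from h import *
import json
from scipy.optimize import least_squares
P={k:np.array(v) for k,v in json.load(open("wr.json")).items()}
im=cv2.imread("pics/wr.png");hsv=cv2.cvtColor(im,cv2.COLOR_BGR2HSV)
sub=np.zeros(im.shape[:2],bool);sub[60:255,225:410]=1
br=sub&(hsv[...,0]>8)&(hsv[...,0]<25)&(hsv[...,1]>150)&(hsv[...,2]>40)
m=br.astype(np.uint8)
# outer & inner edges along world rays, ring plane z=88
c0=np.array([494.4,-38.])
for it in range(3):
    O=[];I=[]
    for a in np.arange(0,2*np.pi,np.pi/90):
        rs=np.arange(24,64,.25);v=[]
        for q in rs:
            u=proj(P,np.array([*(c0+q*np.array([np.cos(a),np.sin(a)])),88.]));v.append(br[int(round(u[1])),int(round(u[0]))])
        v=np.array(v);k=np.where(v)[0]
        if len(k)<60: continue
        I.append(c0+rs[k[0]]*np.array([np.cos(a),np.sin(a)]));O.append(c0+rs[k[-1]]*np.array([np.cos(a),np.sin(a)]))
    for nm,Q,R0 in(("out",O,56),("in",I,28)):
        Q=np.array(Q);s=least_squares(lambda v:np.hypot(*(Q-v[:2]).T)-v[2],[*c0,R0],loss="soft_l1",f_scale=.3)
        print(nm,s.x.round(2),np.median(abs(s.fun)).round(2))
        if nm=="out":c0=s.x[:2]
for nm,uv,z in[("h1",(345.3,121.6),88),("h2",(289.1,208.8),88),("ptr",(264.1,135.3),88),("red",(307.8,82.2),70),("redtop",(225+263/3.2,65+22/3.2),70),("redbot",(225+268/3.2,65+86/3.2),70)]:
    w=onz(P,uv,z);d=w[:2]-c0;print(nm,w.round(1),np.hypot(*d).round(1),np.arctan2(d[1],d[0]).round(3))
cr=np.clip(im[65:250,225:410].astype(float)*3,0,255).astype(np.uint8)
cv2.imwrite("pics/wr_crop2.png",cv2.resize(cr,(592,592),interpolation=cv2.INTER_CUBIC))
P={k:np.array(v) for k,v in json.load(open("ws.json")).items()}
im=cv2.imread("pics/ws.png")
S=4.4/1.4
C=lambda x,y:(260+x/S,70+y/S)
# bar corners
for nm,x,y in[("A1",168,67),("A2",250,70),("B1",140,510),("B2",210,514)]:print(nm,onz(P,C(x,y),55-0.).round(1) if 0 else onz(P,C(x,y),55.).round(1))
for nm,x,y in[("t1",166,249),("t2",232,251),("t3",157,413),("t4",220,418)]:print(nm,onz(P,C(x,y),113.).round(1))
for nm,x,y in[("r1",106,63),("r2",300,68),("r3",106,490),("r4",277,492)]:print(nm,onz(P,C(x,y),45.).round(1))
E
```

```text
out [494.34 -37.82  55.7 ] 0.19
in [494.74 -37.73  28.54] 0.22
out [494.37 -37.85  55.71] 0.23
in [494.73 -37.74  28.55] 0.21
out [494.38 -37.84  55.71] 0.21
in [494.74 -37.75  28.55] 0.21
h1 [535.5 -46.4  88. ] 42.0 -0.205
h2 [455.6 -29.3  88. ] 39.7 2.926
ptr [503.7   8.4  88. ] 47.1 1.372
red [552.5  -9.   70. ] 64.9 0.461
redtop [559.3  -5.9  70. ] 72.3 0.457
redbot [546.2 -12.1  70. ] 57.8 0.46
A1 [ 553.  -224.6   55. ]
A2 [ 560.1 -245.1   55. ]
B1 [ 435.1 -261.    55. ]
B2 [ 441.5 -281.    55. ]
t1 [ 513.6 -239.7  113. ]
t2 [ 518.7 -253.9  113. ]
t3 [ 477.3 -251.4  113. ]
t4 [ 481.6 -265.8  113. ]
r1 [ 548.4 -208.2   45. ]
r2 [ 566.3 -258.    45. ]
r3 [ 434.2 -249.8   45. ]
r4 [ 452.6 -299.    45. ]
```

View pics/wr_crop2.png

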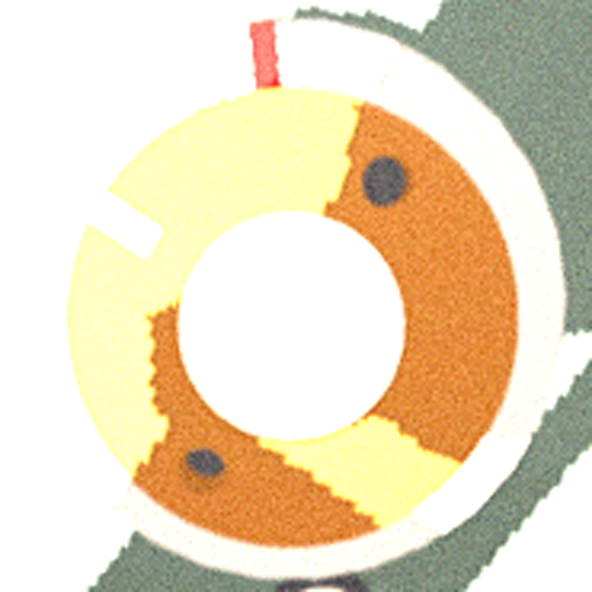

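Measured so far:
- **Ring:** axis at about (494.5, -37.8), hole line at -0.202 rad, pointer at 1.372 and red line at 0.459, so about 0.91 rad to turn.
- **Spanner:** centre at (497.5, -252.8), yaw 0.30.
- **Rest:** centre at (500.4, -253.7), yaw 0.348.

Next I'll grasp the spanner.

```bash
python3 - <<'E'
from h import *
import json
q=quat(.30)
r.move_to([497.5,-252.8,150],q)
r.move_l([497.5,-252.8,71],velocity=120)
r.command_gripper(5)
print(r.read_finger_gap(),r.read_eef_pos(),r.read_contact_force())
r.move_l([497.5,-252.8,150],velocity=120);r.hold(.15)
print(r.read_finger_gap(),r.read_eef_pos(),r.read_contact_force(),r.read_time())
P,im=snap("wrist","g1");json.dump({k:np.asarray(v).tolist() for k,v in P.items()},open("g1.json","w"))
P,im=snap("side","g1s")
E
```

```text
15.30919275260655 [ 497.54695823 -252.6973141    71.12268631] [-0.49974436  0.26086923  0.73710087]
15.67146265379931 [ 496.73998169 -252.30086299  148.46059665] [ 0.10463302 -0.10267445 -2.71431002] 6.3667
```

View pics/g1.png

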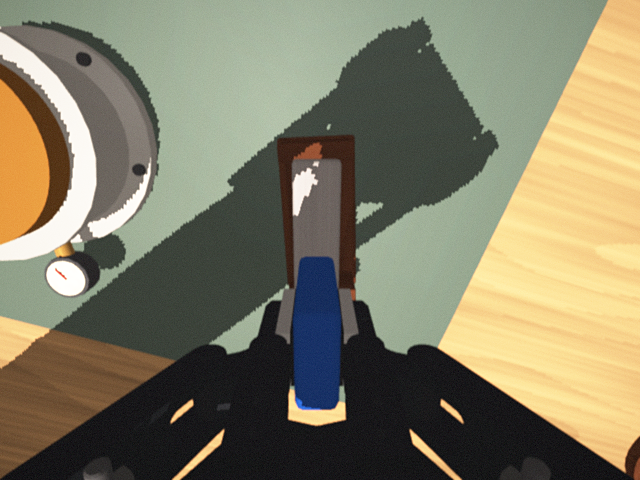

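View pics/g1s.png

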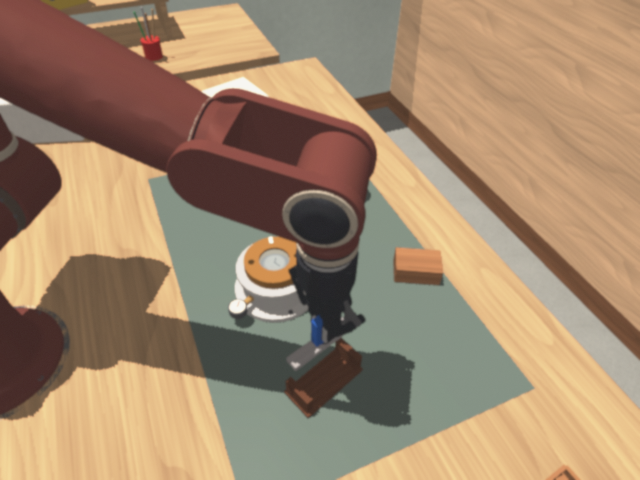

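The spanner is held straight: the bar's far end is at cols 292–341, row 159, close to the image centre. I'll compute its pose in the tool frame.

```bash
python3 - <<'E'
from h import *
import json
P={k:np.array(v) for k,v in json.load(open("g1.json")).items()}
im=cv2.imread("pics/g1.png")
cv2.imwrite("pics/g1c.png",cv2.resize(im[125:425,250:390],None,fx=2,fy=2,interpolation=cv2.INTER_CUBIC))
yaw=.30;x0=np.array([496.74,-252.3,148.46])
Mt=np.array([[np.cos(yaw),np.sin(yaw),0],[np.sin(yaw),-np.cos(yaw),0],[0,0,-1]])
zb=55+148.46-71.12
for uv,z in(((292.5,159),zb),((341,159),zb),((293,250),zb),((343,250),zb),((297,310),zb+58),((339,310),zb+58),((296,407),zb+58),((337,408),zb+58)):
    print(uv,(Mt.T@(onz(P,uv,z)-x0)).round(1))
E
```

```text
(292.5, 159) [63.  -9.7 16.1]
(341, 159) [63.  11.8 16.1]
(293, 250) [ 20.  -10.3  16.1]
(343, 250) [20.  13.7 16.1]
(297, 310) [ 21.1  -5.3 -41.9]
(339, 310) [ 21.1   8.4 -41.9]
(296, 407) [-18.6  -6.3 -41.9]
(337, 408) [-19.1   8.5 -41.9]
```

View pics/g1c.png

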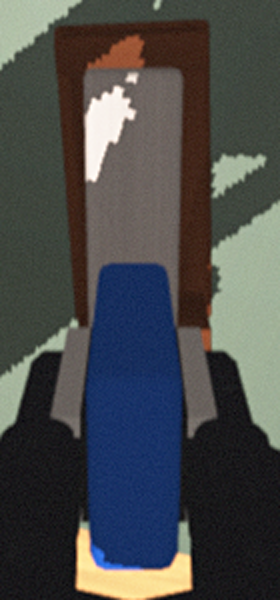

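```bash
python3 - <<'E'
from h import *
import json
q=quat(-.202);T=np.array([493.6,-36.7])
r.move_to([*T,155],q);r.hold(.2)
e=np.array(r.read_eef_pos());print(e,r.read_tool_rot(),r.read_contact_force())
off=T-e[:2];print(off)
r.move_l([*(T+off),137],velocity=80);r.hold(.2)
e=np.array(r.read_eef_pos());print(e,r.read_time(),r.read_contact_force())
P,im=snap("wrist","i1");json.dump({k:np.asarray(v).tolist() for k,v in P.items()},open("i1.json","w"))
snap("side","i1s");snap("top","i1t")
s=cv2.imread("pics/i1s.png");cv2.imwrite("pics/i1sc.png",cv2.resize(s[170:340,190:390],None,fx=3.5,fy=3.5,interpolation=cv2.INTER_CUBIC))
s=cv2.imread("pics/i1t.png");cv2.imwrite("pics/i1tc.png",cv2.resize(s[220:370,270:420],None,fx=4,fy=4,interpolation=cv2.INTER_CUBIC))
E
```

```text
[493.83146084 -37.85393993 155.01930508] [ 9.09983689e-05  9.94825504e-01 -1.01598266e-01 -2.08139344e-06] [-0.44271798 -0.58471563 -1.89558745]
[-0.23146084  1.15393993]
[493.63046578 -35.56463207 137.34576465] 8.1083 [ 0.40071261 -0.6218801  -1.907258  ]
```

View pics/i1.png

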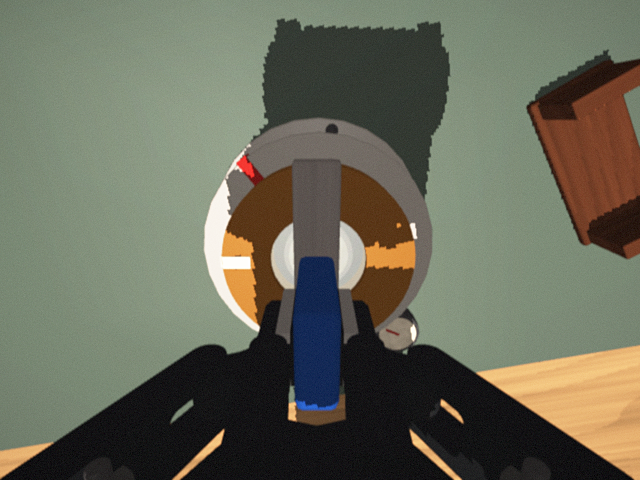

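View pics/i1sc.png

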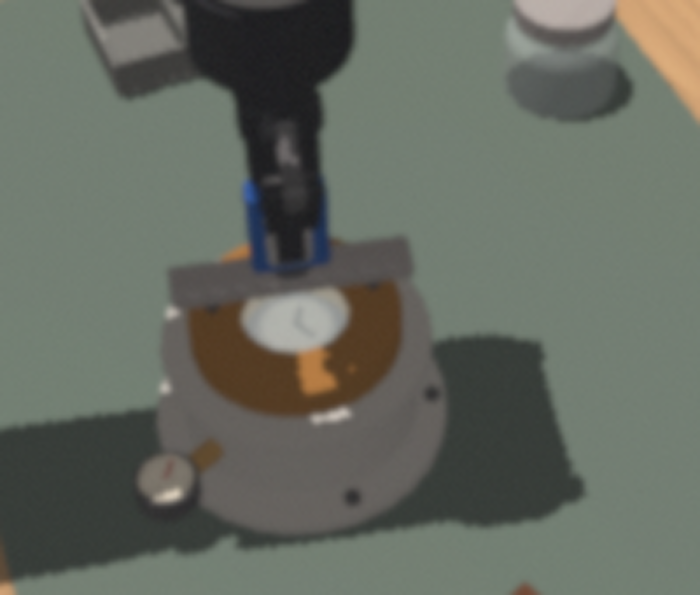

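The wrist view shows the bar at cols 293–341 and the ring's outer edges at about 222 and 416, near row 250. I'll fit the ring again in this frame and compare it with the bar after settling.

```bash
cat >> h.py <<'E'
from scipy.optimize import least_squares
def toolM():
    w,x,y,z=r.read_tool_rot();yaw=2*np.arctan2(y,x)
    return yaw,np.array([[np.cos(yaw),np.sin(yaw),0],[np.sin(yaw),-np.cos(yaw),0],[0,0,-1]])
def ringfit(P,im,c0,R0=55.7):
    hsv=cv2.cvtColor(im,cv2.COLOR_RGB2HSV)
    br=(hsv[...,0]>8)&(hsv[...,0]<25)&(hsv[...,1]>150)&(hsv[...,2]>40)
    c0=np.array(c0,float)
    for it in range(4):
        O=[]
        for a in np.arange(0,2*np.pi,np.pi/180):
            d=np.array([np.cos(a),np.sin(a)]);rs=np.arange(46,64,.2);v=[]
            for q in rs:
                u=proj(P,np.array([*(c0+q*d),88.]));ok=0<=u[0]<639 and 0<=u[1]<479
                v.append(ok and br[int(round(u[1])),int(round(u[0]))])
            v=np.array(v);k=np.where(v)[0]
            if len(k)<25 or rs[k[-1]]>63 or k[-1]-k[0]+1-len(k)>6: continue
            O.append(c0+rs[k[-1]]*d)
        Q=np.array(O);s=least_squares(lambda v:np.hypot(*(Q-v).T)-R0,c0,loss="soft_l1",f_scale=.3);c0=s.x
    return c0,len(Q),np.median(abs(s.fun))
E
python3 - <<'E'
from h import *
r.hold(.3)
e=np.array(r.read_eef_pos());yaw,M=toolM();print(e,yaw)
P,im=snap("wrist","i2")
c,n,res=ringfit(P,im,[494,-37]);print(c,n,res)
print("ring in tool",M.T@(np.array([*c,88])-e))
zb=55+e[2]-71.12
for uv,z in(((292.5,159.5),zb),((340.5,159.5),zb),((297.5,310),zb+58),((339.5,310),zb+58),((296,407),zb+58),((337,408),zb+58)):
    print(uv,(M.T@(onz(P,uv,z)-e)).round(1))
hsv=cv2.cvtColor(im,cv2.COLOR_RGB2HSV)
m=(hsv[...,1]<60)&(hsv[...,2]>150);m[:, :221]=0;m[:,252:]=0;m[:254]=0;m[272:]=0
b=blob(m)[0];w=onz(P,b[0],88.)
print("ptr",b[:2],w,np.arctan2(*(w[:2]-c)[::-1])-np.pi/2)
E
```

```text
[493.39254217 -35.53242906 137.05705062] -0.20193539511759906
[494.44512979 -37.82566094] 238 0.5031823716925139
ring in tool [ 1.49114312  2.03552091 49.05705062]
(292.5, 159.5) [63.3 -9.6 16.1]
(340.5, 159.5) [63.3 11.6 16.1]
(297.5, 310) [ 21.5  -5.2 -41.9]
(339.5, 310) [ 21.5   8.5 -41.9]
(296, 407) [-18.2  -6.3 -41.9]
(337, 408) [-18.6   8.5 -41.9]
ptr (array([234.7, 262.3]), np.int32(351)) [503.15849801  10.26895031  88.        ] -0.17922734702558096
```

Bar and ring differ by about 1 mm in tool y. I'll shift by that and then insert with a force guard.

```bash
python3 - <<'E'
from h import *
T=[493.3,-36.5]
r.move_l([*T,134],velocity=40);r.hold(.3)
print(r.read_eef_pos(),r.read_contact_force())
hit=r.move_l([*T,112.5],velocity=20,threshold=8)
print(hit,r.read_eef_pos(),r.read_contact_force(),r.read_torque(),r.read_time(),r.read_finger_gap())
snap("side","j1");snap("wrist","j1w")
s=cv2.imread("pics/j1.png");cv2.imwrite("pics/j1c.png",cv2.resize(s[170:340,190:390],None,fx=3.5,fy=3.5,interpolation=cv2.INTER_CUBIC))
E
```

```text
[493.36172811 -36.51846631 134.0715289 ] [-0.52487834  0.17864754 -2.71914724]
True [493.09229022 -36.42522418 114.06075076] [-0.53761991 -0.60998628  4.3740152 ] [-0.00897718  0.06373388 -0.03441291] 10.0917 14.764510061815455
```

View pics/j1c.png

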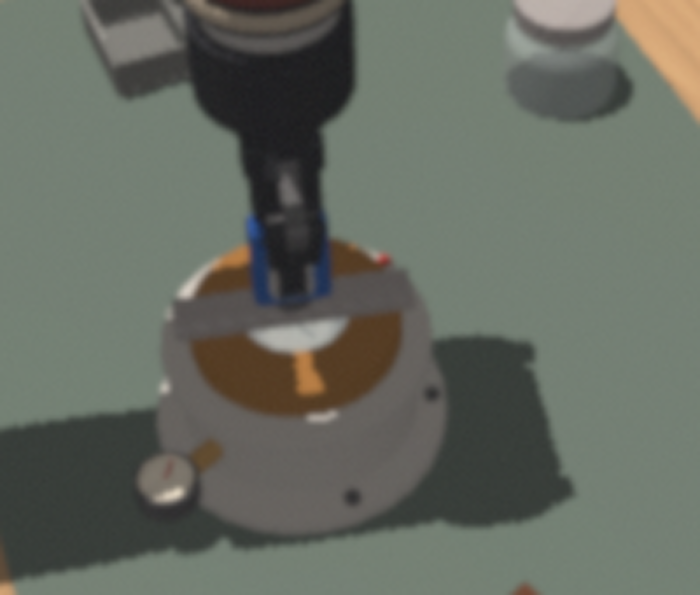

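The bar is seated: TCP z is 114.06, against 114.1 predicted, so the pins are about 16 mm deep. Now I'll turn the ring in steps.

```bash
python3 - <<'E'
from h import *
print(kin.ik([493.5,-36.1,114.2],quat(-1.2)))
a=np.array([493.2,-36.45]);b=np.array([493.6,-36.0])
for k,y in enumerate(np.linspace(-.202,-1.08,7)[1:]):
    f=(y+.202)/-.96
    r.move_to([*(a+f*(b-a)),114.1],quat(y))
    print(round(y,3),np.round(r.read_eef_pos(),1),np.round(r.read_contact_force(),1),np.round(r.read_torque(),2),round(r.read_time(),2))
r.hold(.3)
snap("wrist","k1");snap("top","k1t")
s=cv2.imread("pics/k1t.png");cv2.imwrite("pics/k1tc.png",cv2.resize(s[220:370,270:420],None,fx=4,fy=4,interpolation=cv2.INTER_CUBIC))
E
```

```text
[-2.23542586e-01 -1.60815295e-01  2.01998227e+00 -4.44089210e-16
  1.28242568e+00  2.54725374e+00]
-0.348 [493.2 -36.4 114.1] [-0.7  0.   1.4] [-0.04  0.   -0.08] 10.46
-0.495 [493.3 -36.3 114.1] [0.2 0.1 0.6] [-0.06  0.05 -0.06] 10.72
-0.641 [493.4 -36.2 114.1] [-0.6 -0.   0.8] [ 0.02  0.01 -0.11] 10.99
-0.787 [493.5 -36.1 114.1] [-0.6  1.4 -0.1] [ 0.11 -0.01 -0.05] 11.26
-0.934 [493.5 -36.  114.1] [ 0.2  0.9 -0. ] [ 0.15 -0.08 -0.06] 11.53
-1.08 [493.6 -36.  114.1] [1.  1.9 0.5] [ 0.12 -0.15 -0.05] 11.79
```

View pics/k1.png

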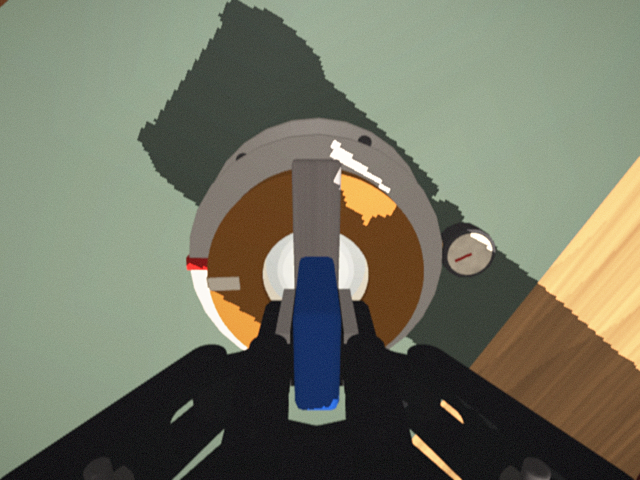

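View pics/k1tc.png

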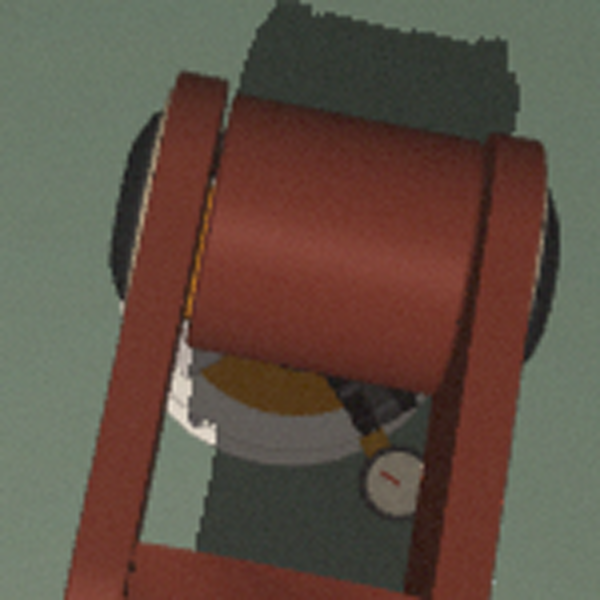

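The wrist view shows the pointer at about (223,284) and the red line at about (197,264), nearly aligned. I'll measure the remaining angle.

```bash
cat >> h.py <<'E'
def angles(P,im,box,c=None,v=(120,40)):
    if c is None: c,n,res=ringfit(P,im,[494.4,-37.8]);print("ring",c,n,res)
    hsv=cv2.cvtColor(im,cv2.COLOR_RGB2HSV);s=np.zeros(im.shape[:2],bool);x0,x1,y0,y1=box;s[y0:y1,x0:x1]=1
    i=im.astype(int)
    red=blob(s&(i[...,0]>100)&(i[...,1]<60)&(i[...,2]<60))[0]
    def ang(m,z):
        q=np.argwhere(m)[:,::-1];W=np.array([onz(P,u,z)[:2]-c for u in q]);mu=W.mean(0)
        return np.arctan2(mu[1],mu[0]),np.hypot(*mu),len(q)
    print("red",red[0],ang(red[2],70.))
    A=[]
    hit=np.zeros_like(s)
    for y in range(y0,y1):
        for x in range(x0,x1):
            if hsv[y,x,1]<70 and hsv[y,x,2]>80:
                d=onz(P,(x,y),88.)[:2]-c
                if 38.5<np.hypot(*d)<54.5: hit[y,x]=1
    p=blob(hit)[0];print("ptr",p[0],ang(p[2],88.))
    print("remaining",ang(p[2],88.)[0]-ang(red[2],70.)[0])
E
python3 - <<'E'
from h import *
P=camera_params("wrist");im=cv2.cvtColor(cv2.imread("pics/k1.png"),cv2.COLOR_BGR2RGB)
print(toolM()[0]);angles(P,im,(180,260,240,310))
angles(P,im,(180,260,240,310),c=np.array([494.4,-37.8]))
E
```

```text
-1.0789341565445691
ring [494.55252055 -37.85910917] 236 0.5007760497076532
red [197.6 262.3] (np.float64(0.47473789753916984), np.float64(67.18960272816348), 201)
ptr [225.6 283.2] (np.float64(0.5608373052982556), np.float64(47.30556947429607), 333)
remaining 0.08609940775908576
red [197.6 262.3] (np.float64(0.47292075837366626), np.float64(67.29834841732668), 201)
ptr [225.7 283.2] (np.float64(0.5579620586756321), np.float64(47.3605256241358), 331)
remaining 0.08504130030196583
```

```bash
python3 - <<'E'
from h import *
r.move_to([493.6,-36.0,114.1],quat(-1.165));r.hold(.3)
print(np.round(r.read_eef_pos(),2),toolM()[0],np.round(r.read_torque(),2))
P,im=snap("wrist","k2")
cv2.imwrite("pics/k2c.png",cv2.resize(im[210:330,170:290,::-1],(600,600),interpolation=cv2.INTER_CUBIC))
angles(P,im,(180,260,240,310));print(r.read_time())
E
```

```text
[493.65 -35.98 114.09] -1.1642514450449903 [ 0.25 -0.32  0.03]
ring [494.53857503 -37.84290986] 236 0.50672671259548
red [198.3 271.5] (np.float64(0.4739466659910816), np.float64(67.58915268191475), 179)
ptr [225.6 283.5] (np.float64(0.47804683766066697), np.float64(47.37891937564204), 326)
remaining 0.004100171669585373
12.7917
```

View pics/k2c.png

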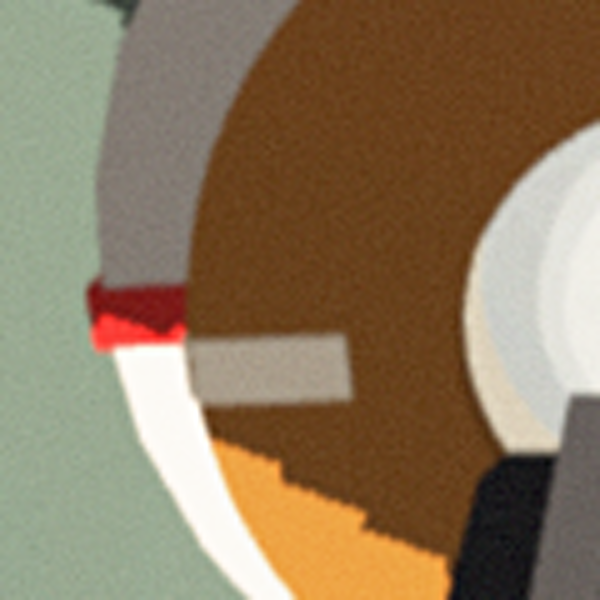

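The gap seen in the picture is parallax. After correcting for height, about 0.004 rad remains (about 0.018 using the earlier red bearing). I'll unload the pins, lift out and check from a viewpoint above the red line.

```bash
python3 - <<'E'
from h import *
r.move_to([493.6,-36.0,114.1],quat(-1.115));r.hold(.2)
print(np.round(r.read_torque(),2),np.round(r.read_contact_force(),2))
r.move_l([493.6,-36.0,165],velocity=80)
# view: yaw .46 places camera over red side; back off
y=.46;d=np.array([np.cos(y),np.sin(y)])
r.move_to([*(np.array([494,-37])-15*d),230],quat(y));r.hold(.4)
P,im=snap("wrist","v1");print(r.read_time(),r.read_finger_gap())
c,n,res=ringfit(P,im,[494.4,-37.8]);print(c,n,res)
print(proj(P,np.array([494+47*d[0],-37+47*d[1],88])),proj(P,np.array([494+64*d[0],-37+64*d[1],70])))
E
```

```text
[-0.11  0.22  0.05] [-1.15  0.15  1.37]
15.8917 15.149482231951293
[494.29130504 -38.02163741] 304 0.29532459636594055
[315.38101343 142.17230646] [315.44555998 119.05142018]
```

View pics/v1.png

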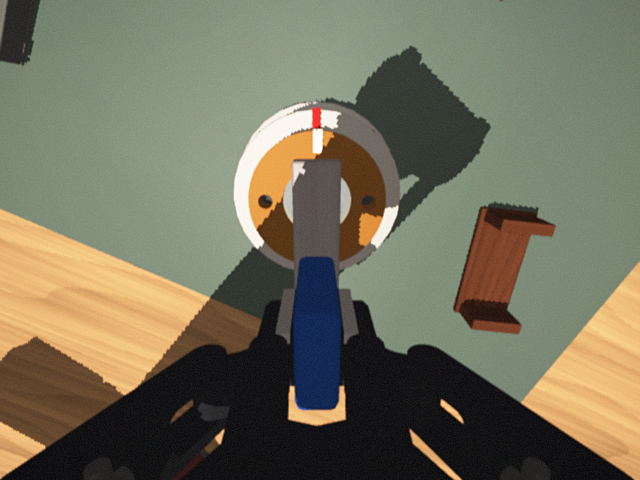

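```bash
python3 - <<'E'
from h import *
P=camera_params("wrist");im=cv2.cvtColor(cv2.imread("pics/v1.png"),cv2.COLOR_BGR2RGB)
cv2.imwrite("pics/v1c.png",cv2.resize(im[95:225,230:405,::-1],None,fx=4.5,fy=4.5,interpolation=cv2.INTER_CUBIC))
angles(P,im,(300,335,105,158))
c=np.array([494.29,-38.02])
for u in((265.2,200.6),(367.5,200.5)):
    w=onz(P,u,88.)[:2]-c;print(np.hypot(*w),np.arctan2(w[1],w[0]))
E
```

```text
ring [494.29781575 -38.03316079] 304 0.29825420250422496
red [316.1 117.5] (np.float64(0.46758953757261396), np.float64(65.39696933218738), 128)
ptr [317.2 142.4] (np.float64(0.45196508966391497), np.float64(47.031576694504516), 188)
remaining -0.01562444790869899
42.12278751098835 2.0119086222076703
41.64930516132199 -1.0877101606290154
```

View pics/v1c.png

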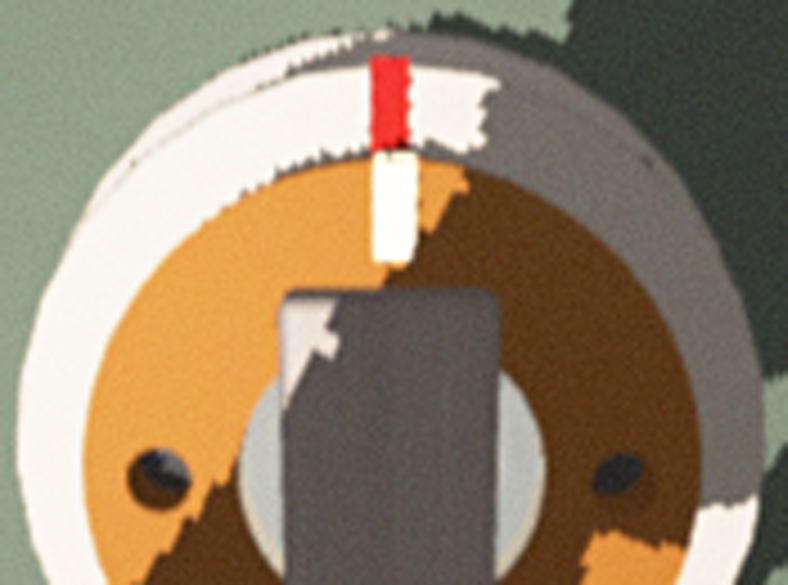

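The pointer is aligned within about 0.015 rad. The two views differ in sign, so that is measurement noise. Next I'll lay the spanner back, slightly re-centred on the rest.

```bash
python3 - <<'E'
from h import *
q=quat(.345);T=[498.7,-253.0]
r.move_to([*T,150],q)
r.move_l([*T,100],velocity=100);r.hold(.4);print(np.round(r.read_eef_pos(),2),np.round(r.read_contact_force(),1))
hit=r.move_l([*T,70],velocity=20,threshold=6)
print(hit,np.round(r.read_eef_pos(),2),np.round(r.read_contact_force(),1),r.read_time())
snap("side","p1");s=cv2.imread("pics/p1.png");cv2.imwrite("pics/p1c.png",cv2.resize(s[300:430,250:400],None,fx=4,fy=4,interpolation=cv2.INTER_CUBIC))
E
```

```text
[ 498.89 -253.2   100.41] [-0.5  0.8 -3. ]
True [ 498.58 -252.95   71.07] [-0.1  0.   4.5] 19.2
```

View pics/p1c.png

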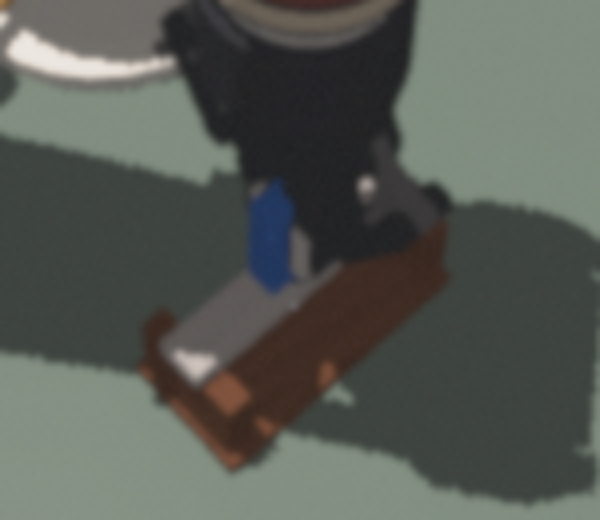

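Contact came at z = 71.07, the original height, so the bar is down on the walls. Now I'll release, retract and check.

```bash
python3 - <<'E'
from h import *
r.command_gripper(60)
r.hold(.2)
e=np.array(r.read_eef_pos())
r.move_l([e[0],e[1],160],velocity=100)
r.move_to([459,-264,230],quat(.367));r.hold(.3)
P,im=snap("wrist","f1")
r.move_to([440,-40,260],quat(.46));r.hold(.4)
P,im=snap("wrist","f2");angles(P,im,(290,350,60,200))
print(r.read_time(),r.read_contact_force())
r.move_joints([-1.307,.053,1.613,0,1.476,-.119]);r.hold(.3)
snap("top","f3");snap("side","f4");print(r.read_time())
E
```

```text
ring [494.48958147 -37.96920499] 350 0.2981679668905137
red [340.6  73.3] (np.float64(0.465394416163099), np.float64(66.1620957324053), 108)
ptr [342.6  95.9] (np.float64(0.4473341877838124), np.float64(47.15899189953155), 162)
remaining -0.018060228379286614
23.125 [-0.1134139  -0.47269162 -0.38152523]
25.6
```

View pics/f1.png

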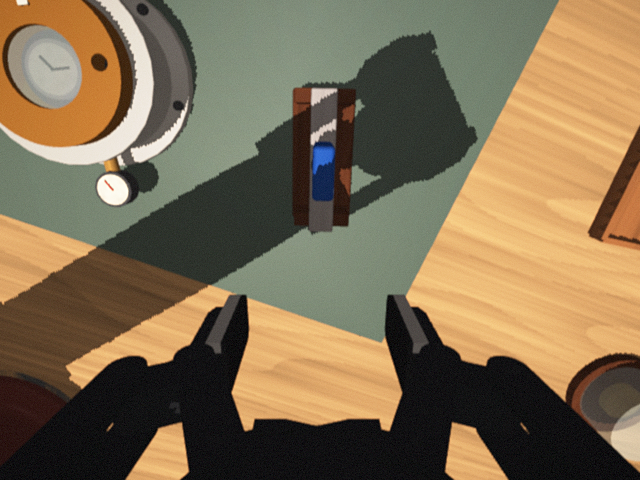

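View pics/f2.png

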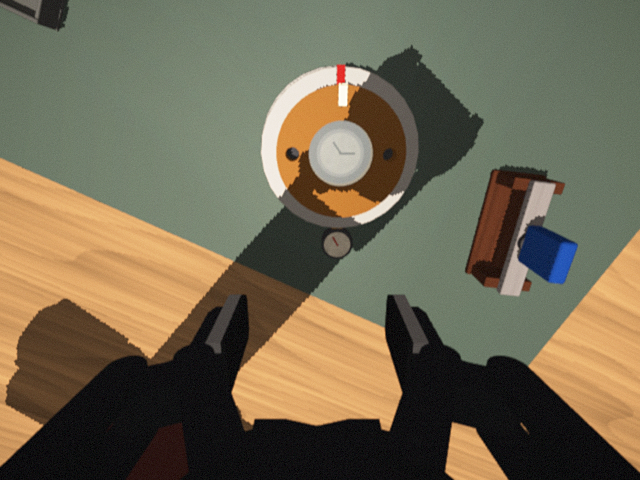

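View pics/f3.png

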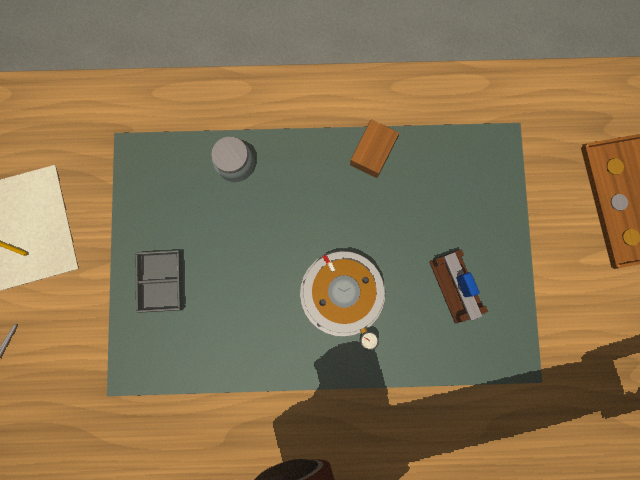

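View pics/f4.png

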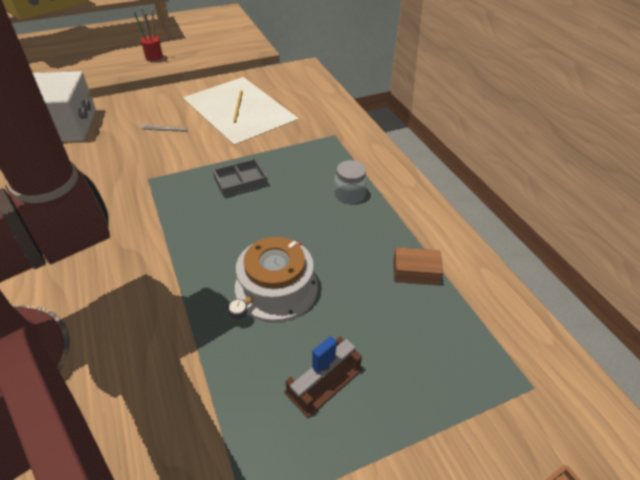

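The last views show:
- **Ring:** the white pointer at (343,96) meets the red line at (341,73).
- **Spanner:** it lies across both walls of the rest, handle up at (322,172).
- **Other objects:** the jar, tray and case are at the same pixels as at the start.

I'm handing the job in.

```bash
python3 - <<'E'
from h import *
print(order.close_job(), r.read_time())
E
```

```text
the job is handed in; nothing more can be done
the job is handed in; nothing more can be done
```

The job is handed in, with the clock at 25.6 s of the 61 s allowed. I took the spanner from its rest and seated both pins fully in the ring's holes (about 16 mm deep, bar resting on the ring). I turned the ring about 0.91 rad clockwise, then laid the spanner back across its rest, handle up.

**Pointer alignment:** the last two views, with the spanner out of the ring, put the pointer 0.016 and 0.018 rad past the red line. A view with the spanner still in the ring had put it 0.004 rad short. The views disagree in sign, so I read this as alignment to about 1°, and I made no further correction.

**Spanner:** the bar touched down at the same height it was taken from, and the last pictures show it across both walls of the rest.

**Other objects:** the jar, parts tray and wooden case look unmoved in the top and side pictures. The wrist force readings I took stayed below about 5 N, and the robot was back at its start pose, touching nothing.

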